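# Pack the pump service caddy

### The arm

A 7-joint arm with a two-finger parallel gripper is mounted at the origin on the work surface. World frame = base frame: x ahead of the robot, y to its left, z up, the work surface at z = 0. Lengths are in m, angles in rad, forces in N, time in s.
With the tool pointing down it reaches from about 0.4 to 0.85 m from the base axis. Payload 4.5 kg.
Tool frame: the origin (TCP) lies on the centre line of the jaws, within the pads' length; the fingertips stand arm.tcp_to_tips ahead of it and the grasp point (between the pads) lies 11 mm behind it (arm.tcp_to_tips is the distance from the TCP to the fingertips, in m); z points along the fingers, y is the line along which they close (so a half turn about z gives the same grasp; the last joint's range is limited). The gripper opens to 88 mm and grips with 3 to 60 N. Pads are 18 mm wide; open, the fingers measure 123 mm over their backs; the gripper's body (75 mm by 187 mm) begins 45 mm behind the grasp point.
Start: joints at [1.279, 0.689, -0.195, 1.565, 0.157, 0.902, -0.215], TCP at [0.2, -0.592, 0.247] pointing down, gripper open.
Joint ranges: [-3.01, 3.01], [-0.46, 2.08], [-1.47, 1.51], [0.13, 2.56], [-1, 4.14], [0.04, 2.09], [-2.66, 2.66]. Speed limits (rad/s): [2.57, 2.57, 3.14, 3.14, 3.14, 3.14, 3.14].

### API

Orientations are given as a unit quaternion [w, x, y, z].
In Python, from plant import arm gives the robot as it stands.
- The arm moves only by the tool shift_gripper, called as name(argument=value, ...), one argument or row to a line, values as JSON. Schema: {"type":"object","properties":{"offsets":{"type":"array","items":{"type":"number"},"minItems":6,"maxItems":48},"aperture":{"type":"number"},"grip_force":{"type":"number"},"only":{"type":"string"},"quiet":{"type":"boolean"},"lines":{"type":"string"}},"required":["offsets"],"additionalProperties":false}. offsets is one flat list of numbers that holds 1 to 8 rows one after another, with no inner brackets; each row has 6 numbers: dx, dy, dz in units of 25 mm, then a rotation vector rx, ry, rz in units of 0.1 rad; each row is the pose to reach, as a shift and turn from the pose commanded when the call began, along the tool's axes at that moment; what a row does not reach only later rows make up. A row lasts 1/10 s, in which the tool goes at most 0.05 m and 0.15 rad, less where a joint would pass 70% of its speed; a pose out of reach is approached as far as the arm can. aperture is the opening from 0.0 (shut) to 1.0 (fully open), set as the call begins (left out keeps the last). The fingers move at their own pace and stop on an object; grip_force is the grip in N (left out, the last holds). Time passes only in rows, so rows that do not move let the fingers close. The tool returns the time, the measured TCP pose, the force, the opening and the grip force at its end. only (a regular expression) keeps the lines of the reply that match it, lines (a string "A,B") keeps lines A to B, and quiet returns only ok. Input that does not fit is refused with a message, and nothing moves.
- arm.get_state(): the state, without advancing time (a new reading comes with each control period).
- arm.snapshot(name): name is "side" or "top"; returns (picture, depth): 480x640x3 uint8, blue, green, red; 480x640 float32, m along the optical axis (not along the pixel's ray), 0 where there is no reading.
- arm.camera_model(name): a dict with "camera_matrix" (3x3 intrinsics, pixels), "origin" and "attitude" of the camera in the world. Camera axes: x right, y up, looking along -z (the intrinsics and any distortion apply to the point x, -y, -z); pixel columns grow to the right and rows downward; lengths in m; the calibration is good to about 2 mm. A picture is of the moment at which its call begins. camera_model takes no time and is no camera call.
- arm.close_job(): hands the job in; it is judged then, once.
The state is a dict: "clock": time; "qpos": joint angles; "qd": joint speeds; "tau": joint torques, N m; "position": TCP position; "eef_rot": TCP orientation; "force": force on the tool from outside, world axes, zero at the start; "ft_torque": the same for the moment, N m; "width": opening from 0.0 (shut) to 1.0 (fully open); "grasp_force": force on a finger pad.
Only numpy, scipy, OpenCV 4.12 (cv2) and the standard library are available. Lean on these libraries where they do the work, as an engineer would, in place of code of your own. Each camera call takes 0.05 s, during which the arm holds its last target. There are 200 camera calls.

### The job

Pack the grey service caddy for the chromatograph pump: lay the long steel column in the long bay, stand the filter (round, with the thin stem on top) in the small bay beside the long bay, stand the hexagonal valve in the other small bay at the caddy's corner, and lay the dark seal plate flat in the large square bay. The plate lies between the rails of the aluminium holder and cannot be gripped until it has been pushed along to stick out over an end. Leave the short column and the plain round plug where they are.

Things in the scene. Friction and masses are not known exactly. Their poses are not given: they have to be found in the camera images.
- caddy: Grey open caddy, fixed, 188 x 180 x 22 mm high; origin: centre of underside; +x side roughly away from the robot. Floor and walls 4 mm thick. Insides of bays in its frame, mm: long bay (column, along y) x 26..90, y -86..86; square bay (plate, long side along x) x -90..22, y -10..86; small bay beside the long bay (filter) x -32..22, y -86..-14; corner small bay (valve) x -90..-36, y -86..-14.
- holder: Aluminium block, fixed, 110 (x) x 68 (y) x 38 mm high; origin: centre of underside. A channel runs along its x axis, open at both ends: floor 30 mm above the bench, 48 mm wide between two 10 mm wide rails that rise 8 mm above that floor. Stands across the bench from the caddy, its -x end roughly towards the robot.
- seal_plate: Dark steel plate with two 12 mm holes, loose, 90 (x) x 44 (y) x 5 mm thick, 80 g; origin: centre of underside. Starts in the holder's channel, long axis along it, within 8 mm of its middle; the rails stand higher than its sides. It slides when a fingertip pushes its end, and tips off if over half of it sticks out past the holder's end.
- column: Long steel column, loose, lying on the bench: a 14 mm tube with a hexagonal nut 20 mm across flats and 24 mm long at each end, 120 mm overall, about 160 g. Origin at its middle on its axis (10 mm above what it lies on), x axis along its length.
- short_column: Short steel column, to be left alone: same build and thickness as the long column but only 75 mm overall. Origin at its middle on its axis, x axis along its length.
- filter: Steel filter, loose, standing: round body 28 mm in diameter and 34 mm high with a stem 8 mm thick rising from its top centre to 50 mm overall, about 90 g. Origin at the centre of its underside, z up.
- valve: Steel valve cartridge, loose, standing: hexagonal block, 32 mm across flats and 26 mm high, flat top with a dark 12 mm bore in its middle, about 150 g. Origin at the centre of its underside, z up; flat faces look along its x axis.
- plug: Plain round steel plug, to be left alone: 28 mm in diameter, 34 mm high, flat top without stem. Origin at the centre of its underside.

How it is judged:
By the outcome, as a careful person would: the job done as asked, in the order asked, and still so for the second after the job is handed in, with the robot touching nothing.
It also fails if it takes over 120 s, if anything falls off the work surface, if the arm or the gripper's body presses on something with over 40 N, if the wrist force passes 120 N, or if a joint passes its speed limit or range.

## Working session

There is one attempt and no reset: what is moved stays moved. The work goes in short steps, Python scripts to look and compute and a tool call to move; the robot and the scene stay as the last step left them, time stands still between calls to the robot, and variables do not carry over. Pictures are saved under pics/ and viewed, at most 14 in all, crops included, and the job is handed in when it is done.

```bash
ls; mkdir -p pics; python3 - <<'E'
from plant import arm
import cv2
s=arm.get_state();print({k:s[k] for k in('clock','position','eef_rot','width','force')},arm.tcp_to_tips)
for n in('side','top'):
    p,d=arm.snapshot(n);cv2.imwrite(f'pics/{n}0.png',p);c=arm.camera_model(n);print(n,c,(d>0).mean())
E
```

```text
pics
plant.py
{'clock': 0.0, 'position': array([ 0.1998226 , -0.59155194,  0.24590678]), 'eef_rot': array([-8.88361169e-04,  9.86750199e-01,  1.62244316e-01, -1.95074633e-04]), 'width': 0.9966406139132522, 'force': array([ 0.85235355,  0.81458682, -0.39268205])} 0.008
side {'camera_matrix': array([[588.32157744,   0.        , 312.27370366],
       [  0.        , 588.32157744, 240.82563889],
       [  0.        ,   0.        ,   1.        ]]), 'origin': array([0.06577934, 0.50755012, 0.63294876]), 'attitude': array([-0.3434406 , -0.16378439,  0.39602309,  0.83569668])} 0.9961197916666666
top {'camera_matrix': array([[583.72559873,   0.        , 316.54722667],
       [  0.        , 583.72559873, 235.00647315],
       [  0.        ,   0.        ,   1.        ]]), 'origin': array([0.33619681, 0.01708412, 1.11135505]), 'attitude': array([-0.65809174, -0.06818708,  0.07808299,  0.74576728])} 0.995966796875
```
View pics/top0.png

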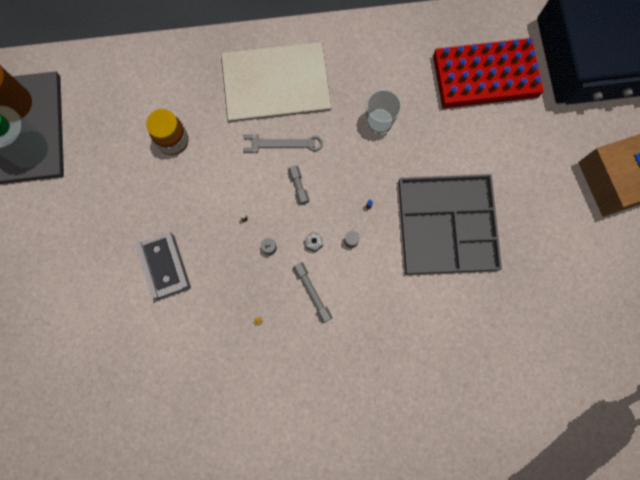

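View pics/side0.png

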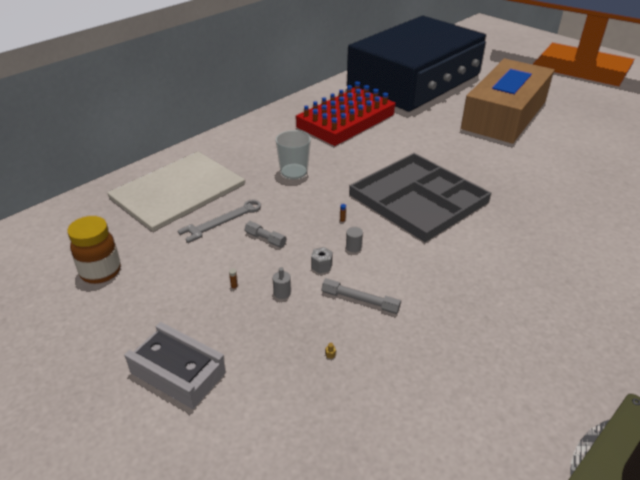

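Top view: holder near (163,265), filter (268,246), valve (314,242), plug (351,239), long column (300,268)-(325,317), short column (298,184), caddy (449,224). The side view agrees; the filter's stem is visible at (281,272).

```bash
cat > h.py <<'E'
import numpy as np, cv2
from plant import arm
from scipy.spatial.transform import Rotation as R
def rot(q): return R.from_quat(np.r_[q[1:],q[0]])
def rays(n,uv):
    c=arm.camera_model(n);K=np.array(c['camera_matrix']);uv=np.atleast_2d(uv).astype(float)
    d=np.c_[(uv[:,0]-K[0,2])/K[0,0],-(uv[:,1]-K[1,2])/K[1,1],-np.ones(len(uv))]
    return np.array(c['origin']),rot(c['attitude']).apply(d)
def plane(n,uv,z):
    o,d=rays(n,uv);return o+d*((z-o[2])/d[:,2])[:,None]
def cloud(n,dep):
    v,u=np.mgrid[:480,:640];o,d=rays(n,np.c_[u.ravel(),v.ravel()])
    return (o+d*dep.ravel()[:,None]).reshape(480,640,3)
def tri(uvt,uvs):
    o1,d1=rays('top',uvt);o2,d2=rays('side',uvs);d1,d2=d1[0],d2[0]
    t=np.linalg.lstsq(np.c_[d1,-d2],o2-o1,rcond=None)[0]
    a,b=o1+t[0]*d1,o2+t[1]*d2;return (a+b)/2,np.linalg.norm(a-b)
def look(tag):
    o={}
    for n in('top','side'):
        p,d=arm.snapshot(n);cv2.imwrite(f'pics/{n}_{tag}.png',p);o[n]=(p,d,cloud(n,d))
    return o
E
python3 - <<'E'
from h import *
np.set_printoptions(precision=4,suppress=True)
o=look('a');np.savez('a.npz',t=o['top'][1],s=o['side'][1])
for n in('top','side'):
    P=o[n][2];g=(P[...,2]>-.02)&(P[...,2]<.01)
    print(n,'bench z',np.median(P[...,2][g]),P[...,2][g].std())
    m=((P[...,2]>.006)&(P[...,2]<.07)&(o[n][1]>0)).astype(np.uint8)
    k,l,st,ce=cv2.connectedComponentsWithStats(m)
    for i in range(1,k):
        if st[i,4]<25: continue
        q=P[l==i]
        if q[:,0].max()>1.0: continue
        hi=np.percentile(q[:,2],90);tt=q[q[:,2]>hi-.006]
        r=cv2.minAreaRect((q[:,:2]*1000).astype(np.float32))
        print(st[i,:5],ce[i].round(1),'hi',hi.round(4),'topmean',tt.mean(0),'rect',np.round(r[0],1),np.round(r[1],1),round(r[2],1))
E
```

```text
top bench z -0.00040684648345523655 0.002487733875086461
[ 537    0  103  106 2326] [570.5  69.3] hi 0.0643 topmean [ 0.8228 -0.564   0.0638] rect [ 833.3 -564.7] [263.1 123.8] 38.5
[ 433   38  111   71 6017] [487.4  72.6] hi 0.0488 topmean [ 0.856  -0.3985  0.0491] rect [ 856.4 -399.4] [203.6 124.1] 89.9
[ 221   42  110   80 6911] [275.1  81.4] hi 0.0134 topmean [0.8949 0.0312 0.0109] rect [896.7  30.6] [154.3 210.2] 0.1
[   0   72   63  112 4416] [ 37.3 129.2] hi 0.0494 topmean [0.8305 0.5154 0.057 ] rect [857.4 528. ] [120.7 224.7] 89.4
[368  91  32  28 536] [384.2 103.1] hi 0.0647 topmean [ 0.807  -0.1784  0.064 ] rect [ 801.3 -176. ] [60.6 34. ] 63.2
[366 109  31  25 283] [378.1 124.6] hi 0.0656 topmean [ 0.7611 -0.1587  0.0653] rect [ 766.7 -159.3] [59.7 23.3] 63.7
[149 117  40  39 595] [173.  141.7] hi 0.0651 topmean [0.78   0.2415 0.0637] rect [786.  244.7] [43.8 66.2] 27.7
[244 135  30  18 172] [257.4 143.2] hi 0.0095 topmean [0.7675 0.0809 0.0079] rect [767.1  78.8] [57.9 37.1] 84.6
[292 136  23  12  93] [304.1 142.7] hi 0.0091 topmean [ 0.757  -0.0118  0.0076] rect [755.5 
[... 3136 characters left out ...]
7.2] 33.7
[272 267  19  31 440] [281.5 282.5] hi 0.0397 topmean [0.5544 0.0821 0.0382] rect [555.4  81.3] [27.1 29. ] 46.7
[229 268   9  18 132] [233.  276.7] hi 0.0329 topmean [0.6192 0.123  0.0314] rect [619.1 122.9] [11.5 14.3] 74.1
[321 278  81  35 898] [361.4 295.1] hi 0.0207 topmean [0.4577 0.0097 0.0182] rect [459.5  10.5] [121.   22.5] 22.9
[ 124  321  102   86 4871] [176.7 363.5] hi 0.0387 topmean [0.5424 0.2828 0.0365] rect [543.2 281.6] [113.8  70.8] 12.7
[325 342  12  14 122] [330.4 348.9] hi 0.0212 topmean [0.4197 0.1169 0.02  ] rect [419.3 116.8] [15.  13.3] 48.7
[ 568  393   72   87 3634] [614.8 446.5] hi 0.0314 topmean [0.059  0.0275 0.0487] rect [ 76. -18.] [ 55.2 167.6] 0.1
```

```bash
python3 - <<'E'
import cv2
t=cv2.imread('pics/top0.png');s=cv2.imread('pics/side0.png')
a=cv2.resize(t[225:330,135:365],None,fx=3.4,fy=3.4,interpolation=cv2.INTER_CUBIC)
cv2.imwrite('pics/cropA.png',a)
E
```

```text
(no output)
```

View pics/cropA.png

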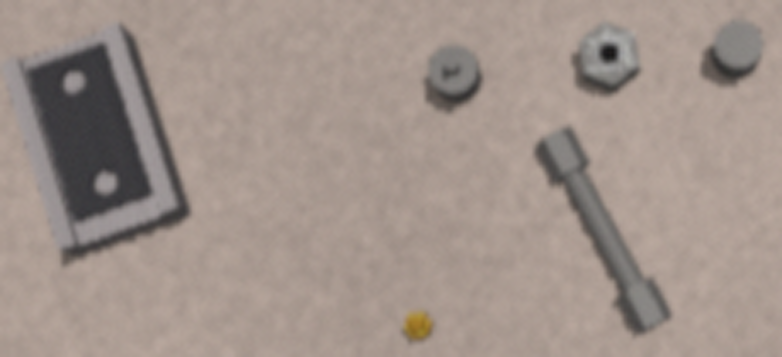

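Crop: the filter (453,72) shows its stem, the valve (608,55) its bore, and the plug (737,48) is plain. The plate is dark, with holes at (74,82) and (106,183), in the channel. Next I refine the angles.

```bash
cat >> h.py <<'E'
def go(x,y,z,psi):
    "tool-axis shift from measured pose to TCP x,y,z, x axis at psi deg, tool down"
    s=arm.get_state();r=rot(s['eef_rot']);t=R.from_euler('z',psi,degrees=True)*R.from_euler('x',180,degrees=True)
    print('shift',np.round(r.inv().apply(np.array([x,y,z])-s['position']),4),'rot',np.round((r.inv()*t).as_rotvec(),3),
     'psi',round(np.degrees(np.arctan2(*r.as_matrix()[1::-1,0])),1),'q7',round(s['qpos'][6],2),'w',round(s['width'],3),'t',round(s['clock'],1))
E
python3 - <<'E'
from h import *
np.set_printoptions(precision=4,suppress=True)
z=np.load('a.npz');D={'top':z['t'],'side':z['s']};I={n:cv2.imread(f'pics/{n}_a.png') for n in D}
def box(P,x,y,lo,hi): return (abs(P[...,0]-x)<.1)&(abs(P[...,1]-y)<.1)&(P[...,2]>lo)&(P[...,2]<hi)
B={}
for n in D:
    P=cloud(n,D[n])
    def comp(m,x,y,r):
        return m&((P[...,0]-x)**2+(P[...,1]-y)**2<r*r)
    # column: axis
    q=P[comp((P[...,2]>.007)&(P[...,2]<.03),.458,.01,.07)][:,:2];c=q.mean(0);w=np.linalg.svd(q-c,full_matrices=False)[2][0]
    e=(q-c)@w;f=(q-c)@[-w[1],w[0]]
    print(n,'column',c+w*(e.max()+e.min())/2+np.array([-w[1],w[0]])*(np.percentile(f,98)+np.percentile(f,2))/2,'yaw',np.degrees(np.arctan(w[1]/w[0])),'len',np.ptp(e),'ztop',np.percentile(P[comp(P[...,2]>.007,.458,.01,.012)][:,2],95))
    # filter body: circle, valve
    q=P[comp(P[...,2]>.03,.5535,.081,.03)];print(' filter top face',q[q[:,2]<.037].mean(0),'stem',q[q[:,2]>.042].mean(0) if (q[:,2]>.042).any() else None,q[:,2].max())
    m=comp(P[...,2]>.0235,.553,-.0055,.03)
    q=P[m];cc,_=cv2.minEnclosingCircle((q[:,:2]*1e3).astype(np.float32));c=np.array(cc)/1e3
    h=cv2.convexHull((q[:,:2]*1e4).astype(np.int32))[:,0]/1e4
    a=np.arange(0,60,1.);wd=[sum(np.ptp(h@[np.cos(t),np.sin(t)]) for t in np.radians(k+np.array([0,60,120])))/3 for k in a]
    print(' valve c',c,'flat normal (min width) at',a[np.argmin(wd)],'w',min(wd),max(wd),'z',np.median(q[:,2]))
    # caddy rect of wall top, plate, holder
    for nm,x,y,lo,hi in(('caddy',.557,-.27,.017,.026),('holder',.542,.2825,.034,.042)):
        m=comp((P[...,2]>lo)&(P[...,2]<hi),x,y,.14);q=P[m];r=cv2.minAreaRect((q[:,:2]*1e3).astype(np.float32));print(' ',nm,np.round(r[0],1),np.round(r[1],1),round(r[2],1),'ztop',np.median(q[:,2]))
    g=cv2.cvtColor(I[n],cv2.COLOR_BGR2GRAY);m=(comp(P[...,2]>.02,.542,.2825,.07)&(g<75)).astype(np.uint8)
    m=cv2.morphologyEx(m,cv2.MORPH_OPEN,np.ones((3,3)));k,l,st,ce=cv2.connectedComponentsWithStats(m);i=1+np.argmax(st[1:,4])
    v,u=np.where(l==i);q=plane(n,np.c_[u,v],.035)
    r=cv2.minAreaRect((q[:,:2]*1e3).astype(np.float32));print('  plate',np.round(r[0],1),np.round(r[1],1),round(r[2],1),'ztop',np.median(P[l==i][:,2]))
E
```

```text
top column [0.457  0.0095] yaw 21.301005862564818 len 0.11970514080697953 ztop 0.018419907769252595
 filter top face [0.5523 0.0813 0.0334] stem [0.553  0.0809 0.0476] 0.050919345139948335
 valve c [ 0.5525 -0.0055] flat normal (min width) at 30.0 w 0.03157179060145326 0.03526791320090399 z 0.02582831368708871
  caddy [ 556.4 -269. ] [181.6 189.2] 85.4 ztop 0.021026222743260048
  holder [540.8 282.6] [110.4  68.9] 12.9 ztop 0.03621408551861771
  plate [543.4 282.8] [87.1 43.3] 12.7 ztop 0.03459405841123653
side column [0.4592 0.011 ] yaw 21.495214359172916 len 0.12100135227329897 ztop 0.018197499855549075
 filter top face [0.5532 0.0823 0.0341] stem [0.5551 0.081  0.0483] 0.052585536340334915
 valve c [ 0.5552 -0.0056] flat normal (min width) at 30.0 w 0.033619866812806556 0.03636475989121265 z 0.026542861376658344
  caddy [ 559.4 -269.8] [186.1 191.7] 85.2 ztop 0.021347494097669117
  holder [543.8 281.7] [112.6  70.8] 12.7 ztop 0.036417540502039825
  plate [544.5 281.3] [91.  42.8] 12.6 ztop 0.03550374107427101
```

```bash
python3 -c "
from h import *
go(.458,.0102,.12,21.4)"
```

```text
shift [ 0.4373 -0.4875  0.1267] rot [-0.001  0.    -0.048] psi 18.7 q7 -0.22 w 1.002 t 0.2
```

The rows are not in the units I measure in: shifts go in units of 25 mm and turns go in units of 0.1 rad. I convert before sending: 0.24 m is 9.6, -0.2 m is -8, -0.04 rad is -0.4.

shift_gripper(
  offsets=[1.2,-1.32,0.2,0,0,0,2.4,-2.64,0.4,0,0,0,3.6,-4,0.6,0,0,-0.1,4.8,-5.32,0.8,0,0,-0.2,6,-6.64,1.2,0,0,-0.3,7.2,-8,1.6,0,0,-0.4,8.4,-9.32,2,0,0,-0.48,9.6,-10.64,2.2,0,0,-0.48],
  aperture=1.0,
)

```text
clock: 1.0
position: [0.3426, -0.2616, 0.1912]
eef_rot: [-0.0, 0.983, 0.186, -0.0]
force: [1.6, 0.9, 0.4]
width: 0.998
grasp_force: 0.0
```

```bash
python3 -c "
from h import *
go(.458,.0102,.12,21.4)"
```

```text
shift [ 0.2067 -0.2109  0.0713] rot [-0.  0.  0.] psi 21.4 q7 -0.83 w 0.998 t 1.0
```

shift_gripper(
  offsets=[1.2,-1.2,0.4,0,0,0,2.4,-2.4,0.8,0,0,0,3.6,-3.6,1.2,0,0,0,4.8,-4.8,1.6,0,0,0,6,-6,2,0,0,0,7.2,-7.2,2.4,0,0,0,8.268,-8.436,2.852,0,0,0,8.268,-8.436,2.852,0,0,0],
)

```text
clock: 1.8
position: [0.4599, 0.0157, 0.1193]
eef_rot: [-0.002, 0.982, 0.191, 0.001]
force: [0.1, -0.4, -0.1]
width: 0.998
grasp_force: 0.0
```

```bash
python3 -c "
from h import *
go(.458,.0102,.012,21.4)"
```

```text
shift [-0.0042  0.0047  0.1072] rot [-0.003 -0.003  0.011] psi 22.0 q7 -1.32 w 0.998 t 1.8
```

Converted, 0.08 m is 3.2, 0.06 m is 2.4.

shift_gripper(
  offsets=[-0.08,0.08,1.2,0,0,0,-0.08,0.12,2.4,0,0,0,-0.08,0.12,3.2,0,0,0,-0.08,0.12,3.2,0,0,0,-0.08,0.12,3.2,0,0,0],
  aperture=0.5,
)

```text
clock: 2.3
position: [0.4568, 0.0045, 0.0406]
eef_rot: [0.0, 0.983, 0.186, -0.0]
force: [0.7, 0.3, 0.3]
width: 0.571
grasp_force: 0.0
```

```bash
python3 -c "
from h import *
go(.458,.0102,.012,21.4)"
```

```text
shift [ 0.0033 -0.0048  0.0286] rot [ 0.     0.001 -0.   ] psi 21.4 q7 -1.32 w 0.571 t 2.3
```

Converted, 0.0286 m is 1.144, 0.01 m is 0.4.

shift_gripper(
  offsets=[0.132,-0.192,0.4,0,0,0,0.132,-0.192,1.144,0,0,0,0.132,-0.192,1.144,0,0,0,0.132,-0.192,1.144,0,0,0],
  aperture=0.5,
)

```text
clock: 2.7
position: [0.4633, 0.0107, 0.0154]
eef_rot: [-0.0, 0.983, 0.186, -0.004]
force: [-0.1, 0.0, -0.0]
width: 0.504
grasp_force: 0.0
```

```bash
python3 -c "
from h import *
go(.458,.0102,.012,21.4)"
```

```text
shift [-0.0051 -0.0015  0.0034] rot [-0.002  0.008  0.001] psi 21.4 q7 -2.0 w 0.504 t 2.7
```

shift_gripper(
  offsets=[0,0,0,0,0,0,0,0,0,0,0,0,0,0,0,0,0,0,0,0,0,0,0,0,0,0,0,0,0,0,0,0,0,0,0,0],
  aperture=0.0,
  grip_force=40,
)

```text
clock: 3.3
position: [0.4626, 0.0101, 0.0154]
eef_rot: [0.0, 0.983, 0.186, -0.005]
force: [0.4, -0.5, 3.2]
width: 0.146
grasp_force: 40.0
```

shift_gripper(
  offsets=[0,0,-0.8,0,0,0,0,0,-1.6,0,0,0,0,0,-2.4,0,0,0,0,0,-3.2,0,0,0,0,0,-3.2,0,0,0],
)

```text
clock: 3.8
position: [0.464, 0.0103, 0.0967]
eef_rot: [-0.0, 0.983, 0.186, -0.004]
force: [0.1, -0.2, -1.6]
width: 0.145
grasp_force: 40.0
```

```bash
python3 -c "
from h import *
go(.45,-.13,.10,85.3)"
```

```text
shift [-0.0642  0.1256 -0.003 ] rot [-0.005  0.005 -1.116] psi 21.4 q7 -1.94 w 0.145 t 3.8
```

```bash
python3 -c "
from h import *
go(.6158,-.2742,.11,85.3)"
```

```text
shift [ 0.0375  0.3203 -0.0141] rot [-0.005  0.005 -1.116] psi 21.4 q7 -1.94 w 0.145 t 3.8
```

Converted, 0.32 m is 12.8, 0.28 m is 11.2, -1.116 rad is -11.16.

shift_gripper(
  offsets=[0.16,1.6,-0.4,0,0,-1.4,0.32,3.2,-0.56,0,0,-2.8,0.52,4.8,-0.56,0,0,-4.2,0.72,6.4,-0.56,0,0,-5.6,0.92,8,-0.56,0,0,-7,1.12,9.6,-0.56,0,0,-8.4,1.32,11.2,-0.56,0,0,-9.8,1.5,12.8,-0.56,0,0,-11.16],
)

```text
clock: 4.6
position: [0.6145, -0.2753, 0.106]
eef_rot: [-0.004, 0.733, 0.68, -0.005]
force: [1.2, 0.0, -1.9]
width: 0.144
grasp_force: 40.0
```

shift_gripper(
  offsets=[0,0,0,0,0,0,0,0,0,0,0,0,0,0,0,0,0,0,0,0,0,0,0,0],
)

```text
clock: 5.0
position: [0.6146, -0.2719, 0.1078]
eef_rot: [-0.003, 0.734, 0.679, -0.005]
force: [0.9, -0.4, -2.1]
width: 0.145
grasp_force: 40.0
```

```bash
python3 -c "
from h import *
go(.6158,-.2742,.0205,85.3)"
```

```text
shift [-0.002   0.0023  0.0872] rot [-0.011  0.002  0.004] psi 85.5 q7 -0.36 w 0.145 t 5.0
```

Converted, 0.06 m is 2.4, 0.04 m is 1.6.

shift_gripper(
  offsets=[-0.04,0.04,0.8,0,0,0,-0.08,0.08,1.6,0,0,0,-0.08,0.08,2.4,0,0,0,-0.08,0.08,2.4,0,0,0,-0.08,0.08,2.4,0,0,0,-0.08,0.08,2.4,0,0,0],
)

```text
clock: 5.6
position: [0.6169, -0.2759, 0.0486]
eef_rot: [-0.002, 0.735, 0.678, -0.004]
force: [0.6, 0.7, -1.2]
width: 0.146
grasp_force: 40.0
```

```bash
python3 -c "
from h import *
go(.6158,-.2742,.0205,85.3)
look('b')
a=cv2.imread('pics/top_b.png')[160:290,370:530];b=cv2.imread('pics/side_b.png')[140:250,330:510]
cv2.imwrite('pics/b.png',np.hstack([cv2.resize(a,(394,320)),cv2.resize(b,(400,320))]))"
```

```text
shift [ 0.0017 -0.001   0.0281] rot [-0.009  0.002  0.001] psi 85.4 q7 -0.4 w 0.146 t 5.6
```

View pics/b.png

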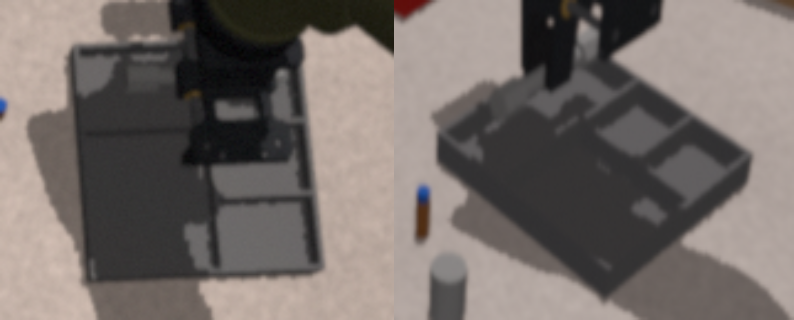

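The column's nut shows over the long bay, at left panel (150,70) and right panel (510,95), aligned with the bay. Next: lower and release.

Converted, 0.027 m is 1.08, 0.022 m is 0.88, -0.008 rad is -0.08.

shift_gripper(
  offsets=[0.04,0,0.32,-0.04,0,0,0.06,-0.04,0.64,-0.08,0,0,0.06,-0.04,0.88,-0.08,0,0,0.06,-0.04,1.08,-0.08,0,0,0.06,-0.04,1.08,-0.08,0,0],
)

```text
clock: 6.2
position: [0.6147, -0.2746, 0.0202]
eef_rot: [-0.0, 0.735, 0.678, -0.002]
force: [0.2, 0.2, -1.6]
width: 0.143
grasp_force: 40.0
```

```bash
python3 -c "
from h import *
go(.6158,-.2742,.0205,85.3)"
```

```text
shift [ 0.0004  0.0011 -0.0003] rot [-0.003  0.003  0.001] psi 85.4 q7 -0.43 w 0.143 t 6.2
```

shift_gripper(
  offsets=[0,0,0,0,0,0,0,0,0,0,0,0,0,0,0,0,0,0],
  aperture=0.28,
)

```text
clock: 6.5
position: [0.6155, -0.2746, 0.0216]
eef_rot: [0.001, 0.735, 0.678, -0.001]
force: [0.2, 0.7, -0.2]
width: 0.282
grasp_force: 0.0
```

shift_gripper(
  offsets=[0,0,-0.6,0,0,0,0,0,-1.2,0,0,0,0,0,-2.4,0,0,0,0,0,-4,0,0,0,0,0,-4,0,0,0,0,0,-4,0,0,0],
)

```text
clock: 7.1
position: [0.6164, -0.2745, 0.1238]
eef_rot: [0.002, 0.735, 0.678, -0.001]
force: [0.3, 0.1, -0.3]
width: 0.281
grasp_force: 0.0
```

```bash
python3 -c "
from h import *
go(.5535,.0813,.12,-4.7)"
```

```text
shift [ 0.3496 -0.0915  0.0023] rot [0.004 0.002 1.572] psi 85.4 q7 -0.35 w 0.281 t 7.1
```

Converted, 0.345 m is 13.8, 0.31 m is 12.4, -1.2 rad is -12.

shift_gripper(
  offsets=[1.8,-0.4,0,0,0,-1.5,3.6,-0.8,0,0,0,-3,5.4,-1.32,0,0,0,-4.5,7.2,-1.8,0,0,0,-6,9,-2.28,0,0,0,-7.5,10.8,-2.8,0,0,0,-9,12.4,-3.2,0,0,0,-10.5,13.8,-3.6,0,0,0,-12],
  aperture=0.5,
)

```text
clock: 7.9
position: [0.5524, 0.0788, 0.12]
eef_rot: [-0.001, 0.22, 0.975, -0.002]
force: [0.2, 0.4, -0.1]
width: 0.5
grasp_force: 0.0
```

shift_gripper(
  offsets=[0.04,0.04,0,0,0,-1.5,0.04,0.04,0,0,0,-3,0.04,0.04,0,0,0,-3.6,0.04,0.04,0,0,0,-3.6,0.04,0.04,0,0,0,-3.6,0.04,0.04,0,0,0,-3.6],
)

```text
clock: 8.5
position: [0.5529, 0.0779, 0.1202]
eef_rot: [-0.001, 0.046, 0.999, -0.001]
force: [0.7, -0.7, -0.6]
width: 0.503
grasp_force: 0.0
```

```bash
python3 -c "
from h import *
go(.5535,.0813,.027,175.3)"
```

```text
shift [-0.0005  0.0037  0.0932] rot [-0.003 -0.002 -0.011] psi 174.7 q7 0.27 w 0.503 t 8.5
```

Converted, 0.093 m is 3.72, 0.08 m is 3.2, -0.01 rad is -0.1.

shift_gripper(
  offsets=[0,0.08,0.8,0,0,0,0,0.14,1.6,0,0,-0.1,0,0.14,2.4,0,0,-0.1,0,0.14,3.2,0,0,-0.1,0,0.14,3.72,0,0,-0.1,0,0.14,3.72,0,0,-0.1,0,0.14,3.72,0,0,-0.1],
)

```text
clock: 9.2
position: [0.5533, 0.0817, 0.0278]
eef_rot: [-0.001, 0.041, 0.999, -0.001]
force: [-0.3, 0.5, 0.9]
width: 0.501
grasp_force: 0.0
```

```bash
python3 -c "
from h import *
go(.5535,.0813,.027,175.3)
look('c')
a=cv2.imread('pics/top_c.png')[160:290,240:510];b=cv2.imread('pics/side_c.png')[140:310,230:510]
cv2.imwrite('pics/c.png',np.hstack([cv2.resize(a,(395,190)),cv2.resize(b,(400,243))[:190]]) if 0 else np.vstack([cv2.resize(a,(560,270)),cv2.resize(b,(560,330))[:325]]))"
```

```text
shift [-0.0002 -0.0004  0.0008] rot [-0.002 -0.002  0.   ] psi 175.3 q7 0.16 w 0.501 t 9.2
```

View pics/c.png

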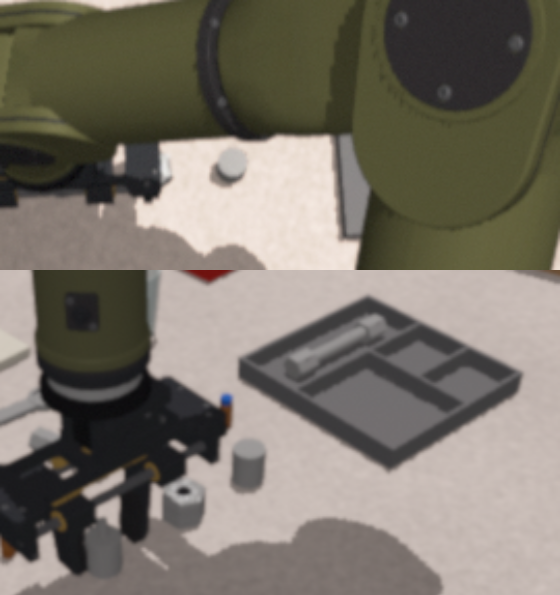

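The column lies in the long bay (lower panel, about (335,345)). The filter (105,550) stands between the fingers, clear of the valve (185,500). I close on it and lift.

shift_gripper(
  offsets=[0,0,0,0,0,0,0,0,0,0,0,0,0,0,0,0,0,0,0,0,0,0,0,0,0,0,0,0,0,0],
  aperture=0.0,
  grip_force=40,
)

```text
clock: 9.8
position: [0.5535, 0.0813, 0.0279]
eef_rot: [-0.001, 0.041, 0.999, -0.001]
force: [-0.7, -1.5, 6.0]
width: 0.304
grasp_force: 40.0
```

shift_gripper(
  offsets=[0,0,-0.8,0,0,0,0,0,-2,0,0,0,0,0,-3.2,0,0,0,0,0,-4,0,0,0,0,0,-4,0,0,0,0,0,-4,0,0,0],
)

```text
clock: 10.4
position: [0.5531, 0.0812, 0.1266]
eef_rot: [-0.001, 0.041, 0.999, -0.002]
force: [0.7, -0.1, -0.9]
width: 0.302
grasp_force: 40.0
```

```bash
python3 -c "
from h import *
C=lambda x,y:np.array([.558,-.2694])+R.from_euler('z',-4.7,degrees=True).as_matrix()[:2,:2]@[x,y]
print(C(-.005,-.05),C(-.063,-.05),C(-.034,.038))
go(*C(-.005,-.05),.127,175.3)"
```

```text
[ 0.54891989 -0.31882218] [ 0.49111492 -0.31406974] [ 0.52722799 -0.22874187]
shift [-0.0285 -0.399   0.0009] rot [-0.003 -0.002  0.   ] psi 175.3 q7 0.29 w 0.302 t 10.4
```

Converted, -0.34 m is -13.6, -0.3 m is -12.

shift_gripper(
  offsets=[-0.12,-1.68,0,0,0,0,-0.24,-3.4,0,0,0,0,-0.36,-5.12,0,0,0,0,-0.48,-6.8,0,0,0,0,-0.6,-8.52,0,0,0,0,-0.72,-10.24,0,0,0,0,-0.84,-12,0,0,0,0,-0.96,-13.6,0,0,0,0],
)

```text
clock: 11.2
position: [0.5479, -0.2617, 0.1258]
eef_rot: [-0.003, 0.041, 0.999, -0.001]
force: [0.4, 0.5, -1.3]
width: 0.305
grasp_force: 40.0
```

shift_gripper(
  offsets=[-0.08,-1.2,0,0,0,0,-0.18,-2.36,0,0,0,0,-0.18,-2.36,0,0,0,0,-0.18,-2.36,0,0,0,0,-0.18,-2.36,1.2,0,0,0,-0.18,-2.36,2,0,0,0,-0.18,-2.36,2,0,0,0,-0.18,-2.36,2,0,0,0],
)

```text
clock: 12.0
position: [0.5491, -0.3173, 0.078]
eef_rot: [-0.002, 0.04, 0.999, -0.001]
force: [-0.4, 0.3, -0.6]
width: 0.305
grasp_force: 40.0
```

```bash
python3 -c "
from h import *
go(.5489,-.3188,.0335,175.3)"
```

```text
shift [-0.0001 -0.0014  0.0445] rot [-0.002 -0.003  0.002] psi 175.4 q7 1.06 w 0.305 t 12.0
```

shift_gripper(
  offsets=[0,-0.056,0.4,0,0,0,0,-0.056,0.8,0,0,0,0,-0.056,1.2,0,0,0,0,-0.056,1.48,0,0,0,0,-0.056,1.68,0,0,0,0,-0.056,1.8,0,0,0,0,-0.056,1.8,0,0,0,0,-0.056,1.8,0,0,0],
)

```text
clock: 12.8
position: [0.5491, -0.3199, 0.0336]
eef_rot: [-0.001, 0.041, 0.999, -0.001]
force: [-0.0, -0.3, -1.3]
width: 0.308
grasp_force: 40.0
```

```bash
python3 -c "
from h import *
go(.5489,-.3188,.032,175.3)"
```

```text
shift [0.0003 0.0011 0.0016] rot [-0.003 -0.002  0.   ] psi 175.3 q7 1.03 w 0.308 t 12.8
```

Down 1 mm more, release, rise straight up, then travel to the valve.

Converted, 0.0012 m is 0.048.

shift_gripper(
  offsets=[0,0,0.048,0,0,0,0,0,0.048,0,0,0],
)

```text
clock: 13.0
position: [0.5489, -0.3201, 0.0324]
eef_rot: [-0.001, 0.041, 0.999, -0.001]
force: [-0.7, 0.1, -1.9]
width: 0.306
grasp_force: 40.0
```

shift_gripper(
  offsets=[0,0,0,0,0,0,0,0,0,0,0,0,0,0,0,0,0,0],
  aperture=0.42,
)

```text
clock: 13.3
position: [0.549, -0.32, 0.0324]
eef_rot: [-0.001, 0.041, 0.999, -0.001]
force: [0.3, 0.8, -0.1]
width: 0.42
grasp_force: 0.0
```

shift_gripper(
  offsets=[0,0,-0.6,0,0,0,0,0,-1.6,0,0,0,0,0,-3.2,0,0,0,0,0,-4,0,0,0,0,0,-4,0,0,0,0,0,-4,0,0,0],
)

```text
clock: 13.9
position: [0.5488, -0.3201, 0.1321]
eef_rot: [-0.001, 0.041, 0.999, -0.002]
force: [0.0, -0.4, -1.0]
width: 0.422
grasp_force: 0.0
```

```bash
python3 -c "
from h import *
go(.554,-.0055,.12,180)"
```

```text
shift [0.0205 0.314  0.011 ] rot [-0.003 -0.002 -0.082] psi 175.3 q7 1.11 w 0.422 t 13.9
```

shift_gripper(
  offsets=[0.12,1.6,0,0,0,0,0.24,3.2,0,0,0,-0.2,0.36,4.8,0,0,0,-0.4,0.48,6.4,0,0,0,-0.6,0.6,8,0,0,0,-0.8,0.72,9.6,0,0,0,-0.8,0.8,11.2,0,0,0,-0.8,0.82,12.56,0,0,0,-0.8],
  aperture=0.5,
)

```text
clock: 14.7
position: [0.553, -0.0033, 0.1298]
eef_rot: [-0.003, 0.0, 1.0, -0.001]
force: [1.2, 0.4, 0.8]
width: 0.5
grasp_force: 0.0
```

shift_gripper(
  offsets=[0,0,0,0,0,0,0,0,0,0,0,0,0,0,0,0,0,0],
)

```text
clock: 15.0
position: [0.5537, -0.0069, 0.1301]
eef_rot: [-0.002, 0.002, 1.0, -0.002]
force: [0.7, -1.5, 0.1]
width: 0.5
grasp_force: 0.0
```

```bash
python3 -c "
from h import *
go(.554,-.0055,.0225,180)
o=look('d')
P=o['side'][2];m=(abs(P[...,0]-.554)<.03)&(abs(P[...,1]+.0055)<.03)&(P[...,2]>.0235)&(P[...,2]<.035);print(P[m].mean(0),m.sum())
a=cv2.imread('pics/top_d.png')[160:290,270:510];b=cv2.imread('pics/side_d.png')[140:310,230:510]
cv2.imwrite('pics/d.png',np.vstack([cv2.resize(a,(480,260)),cv2.resize(b,(480,291))]))"
```

```text
shift [-0.0008  0.0019  0.1076] rot [-0.004 -0.005 -0.003] psi 179.8 q7 0.51 w 0.5 t 15.0
[ 0.55494463 -0.00566462  0.02639109] 261
```

View pics/d.png

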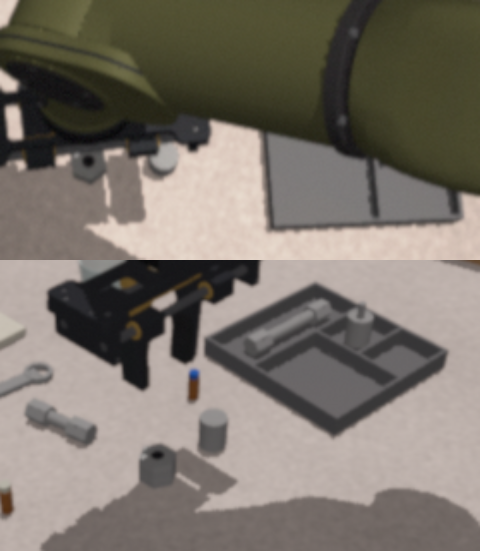

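The filter stands in the bay beside the long bay (lower panel, (360,330)). The valve (157,465) is below the gripper.

Converted, 0.107 m is 4.28, 0.1 m is 4.

shift_gripper(
  offsets=[-0.02,0.04,1.2,0,0,0,-0.02,0.06,2,0,0,0,-0.02,0.06,2.8,0,0,0,-0.02,0.06,3.6,0,0,0,-0.02,0.06,4,0,0,0,-0.02,0.06,4.28,0,0,0,-0.02,0.06,4.28,0,0,0,-0.02,0.06,4.28,0,0,0],
)

```text
clock: 15.9
position: [0.555, -0.0038, 0.025]
eef_rot: [-0.001, 0.001, 1.0, -0.001]
force: [0.3, 0.7, 0.4]
width: 0.498
grasp_force: 0.0
```

```bash
python3 -c "
from h import *
go(.554,-.0055,.0225,180)"
```

```text
shift [ 0.001  -0.0017  0.0025] rot [-0.002 -0.001 -0.002] psi 179.9 q7 0.37 w 0.498 t 15.9
```

shift_gripper(
  offsets=[0,0,0,0,0,0,0,0,0,0,0,0,0,0,0,0,0,0,0,0,0,0,0,0,0,0,0,0,0,0],
  aperture=0.0,
  grip_force=45,
)

```text
clock: 16.4
position: [0.5549, -0.0043, 0.0251]
eef_rot: [-0.001, 0.001, 1.0, -0.002]
force: [-0.5, -2.1, 5.1]
width: 0.357
grasp_force: 45.0
```

shift_gripper(
  offsets=[0,0,-0.8,0,0,0,0,0,-2,0,0,0,0,0,-3.2,0,0,0,0,0,-4,0,0,0,0,0,-4,0,0,0,0,0,-4,0,0,0],
)

```text
clock: 17.0
position: [0.5545, -0.0039, 0.1238]
eef_rot: [-0.001, 0.001, 1.0, -0.001]
force: [-0.2, 0.4, -1.8]
width: 0.358
grasp_force: 45.0
```

```bash
python3 -c "
from h import *
go(.4911,-.3141,.123,175.3)"
```

```text
shift [ 0.0629 -0.3103  0.0018] rot [-0.003 -0.002  0.08 ] psi 179.9 q7 0.5 w 0.358 t 17.0
```

Converted, -0.31 m is -12.4, -0.28 m is -11.2, 0.08 rad is 0.8.

shift_gripper(
  offsets=[0.32,-1.6,0,0,0,0,0.64,-3.2,0,0,0,0.2,0.96,-4.8,0,0,0,0.4,1.28,-6.4,0,0,0,0.6,1.6,-8,0,0,0,0.8,1.92,-9.6,0,0,0,0.8,2.24,-11.2,0,0,0,0.8,2.52,-12.4,0,0,0,0.8],
)

```text
clock: 17.8
position: [0.489, -0.3165, 0.1228]
eef_rot: [-0.003, 0.042, 0.999, -0.001]
force: [-0.1, -0.1, -1.3]
width: 0.36
grasp_force: 45.0
```

shift_gripper(
  offsets=[0,0,0,0,0,0,0,0,0,0,0,0,0,0,0,0,0,0,0,0,1.2,0,0,0,0,0,2,0,0,0,0,0,2,0,0,0,0,0,2,0,0,0],
)

```text
clock: 18.5
position: [0.4917, -0.3122, 0.0755]
eef_rot: [-0.001, 0.04, 0.999, -0.001]
force: [-0.2, -0.0, -0.1]
width: 0.356
grasp_force: 45.0
```

```bash
python3 -c "
from h import *
go(.4911,-.3141,.0295,175.3)"
```

```text
shift [ 0.0004 -0.0019  0.046 ] rot [-0.002 -0.002  0.003] psi 175.5 q7 0.98 w 0.356 t 18.5
```

Converted, 0.0455 m is 1.82, 0.042 m is 1.68.

shift_gripper(
  offsets=[0,-0.06,0.4,0,0,0,0,-0.06,0.8,0,0,0,0,-0.06,1.2,0,0,0,0,-0.06,1.48,0,0,0,0,-0.06,1.68,0,0,0,0,-0.06,1.82,0,0,0,0,-0.06,1.82,0,0,0,0,-0.06,1.82,0,0,0],
)

```text
clock: 19.3
position: [0.4911, -0.3152, 0.03]
eef_rot: [-0.001, 0.041, 0.999, -0.001]
force: [0.6, -0.4, -1.0]
width: 0.354
grasp_force: 45.0
```

```bash
python3 -c "
from h import *
go(.4911,-.3141,.0292,175.3)"
```

```text
shift [0.0001 0.0011 0.0007] rot [-0.003 -0.002  0.   ] psi 175.3 q7 0.94 w 0.354 t 19.3
```

shift_gripper(
  offsets=[0,0,0,0,0,0,0,0,0,0,0,0,0,0,0,0,0,0],
  aperture=0.41,
)

```text
clock: 19.6
position: [0.4912, -0.3153, 0.0301]
eef_rot: [-0.001, 0.041, 0.999, -0.001]
force: [0.4, -0.3, -0.2]
width: 0.41
grasp_force: 0.0
```

shift_gripper(
  offsets=[0,0,-0.6,0,0,0,0,0,-1.6,0,0,0,0,0,-3.2,0,0,0,0,0,-4.4,0,0,0,0,0,-4.4,0,0,0,0,0,-4.4,0,0,0],
)

```text
clock: 20.2
position: [0.4914, -0.3152, 0.1411]
eef_rot: [-0.0, 0.041, 0.999, -0.002]
force: [-0.3, 1.0, -0.7]
width: 0.41
grasp_force: 0.0
```

```bash
python3 -c "
from h import *
go(.63,.302,.14,192.8)"
```

```text
shift [-0.0877  0.6265 -0.0013] rot [-0.004 -0.001 -0.305] psi 175.3 q7 1.06 w 0.41 t 20.2
```

Converted, 0.35 m is 14, 0.31 m is 12.4, -0.3 rad is -3.

shift_gripper(
  offsets=[-0.24,1.8,0,0,0,-0.3,-0.48,3.6,0,0,0,-0.6,-0.72,5.4,0,0,0,-0.9,-0.96,7.2,0,0,0,-1.2,-1.2,9,0,0,0,-1.5,-1.44,10.8,0,0,0,-2,-1.72,12.4,0,0,0,-2.5,-2,14,0,0,0,-3],
  aperture=0.0,
  grip_force=5,
)

```text
clock: 21.0
position: [0.569, 0.0312, 0.1376]
eef_rot: [-0.002, -0.11, 0.994, -0.001]
force: [0.4, -0.2, 0.3]
width: 0.006
grasp_force: 0.0
```

```bash
python3 -c "
from h import *
go(.63,.302,.14,192.8)"
```

```text
shift [-0.1189  0.2508 -0.0035] rot [-0.002 -0.005 -0.002] psi -167.3 q7 0.7 w 0.006 t 21.0
```

shift_gripper(
  offsets=[-0.8,1.68,0,0,0,0,-1.6,3.36,0,0,0,0,-2.4,5.04,0,0,0,0,-3.2,6.72,0,0,0,0,-4,8.4,0,0,0,0,-4.756,10.032,0,0,0,0,-4.756,10.032,0,0,0,0,-4.756,10.032,0,0,0,0],
)

```text
clock: 21.8
position: [0.6301, 0.3012, 0.1365]
eef_rot: [-0.002, -0.11, 0.994, -0.002]
force: [0.2, -0.3, -0.1]
width: 0.005
grasp_force: 0.0
```

shift_gripper(
  offsets=[0,0,0,0,0,0,0,0,1.2,0,0,0,0,0,2.4,0,0,0,0,0,2.4,0,0,0,0,0,2.4,0,0,0,0,0,2.4,0,0,0],
)

```text
clock: 22.4
position: [0.632, 0.3002, 0.0798]
eef_rot: [-0.0, -0.108, 0.994, -0.0]
force: [-0.3, 0.1, -0.6]
width: 0.004
grasp_force: 0.0
```

```bash
python3 -c "
from h import *
go(.63,.302,.04,192.8)
o=look('e')
a=cv2.imread('pics/top_e.png')[180:310,100:340];b=cv2.imread('pics/side_e.png')[150:420,90:510]
cv2.imwrite('pics/e.png',np.vstack([cv2.resize(a,(480,260)),cv2.resize(b,(480,309))]))"
```

```text
shift [0.0016 0.0022 0.0398] rot [-0.001 -0.001 -0.006] psi -167.6 q7 0.54 w 0.004 t 22.4
```

View pics/e.png

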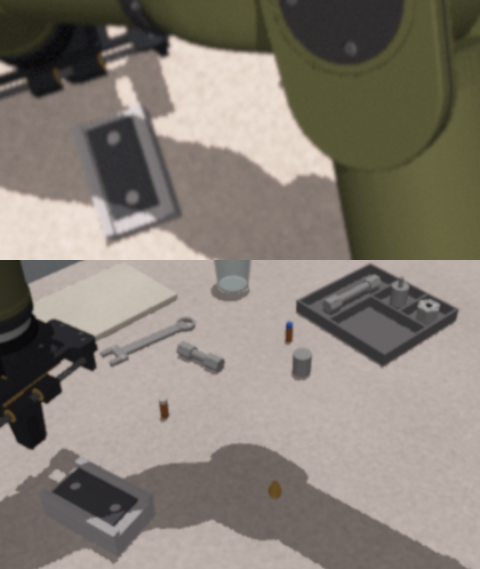

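The valve stands in the corner bay (lower panel, (430,308)). The fingers are beyond the holder's far end, in line with the channel.

shift_gripper(
  offsets=[0.04,0.04,0.6,0,0,-0.06,0.06,0.08,1.2,0,0,-0.06,0.06,0.08,1.54,0,0,-0.06,0.06,0.08,1.54,0,0,-0.06,0.06,0.08,1.54,0,0,-0.06],
)

```text
clock: 23.0
position: [0.6289, 0.3018, 0.0389]
eef_rot: [-0.002, -0.112, 0.994, -0.001]
force: [0.2, 0.4, -0.2]
width: 0.005
grasp_force: 0.0
```

```bash
python3 -c "
from h import *
go(.5423+.06*.975,.2822+.06*.2215,.0405,192.8)"
```

```text
shift [ 0.0288  0.0001 -0.0015] rot [-0.002 -0.004  0.001] psi -167.1 q7 0.52 w 0.005 t 23.0
```

Converted, 0.05 m is 2, 0.045 m is 1.8.

shift_gripper(
  offsets=[0.32,0,-0.06,0,0,0,0.64,0,-0.06,0,0,0,0.88,0,-0.06,0,0,0,1.12,0,-0.06,0,0,0,1.36,0,-0.06,0,0,0,1.6,0,-0.06,0,0,0,1.8,0,-0.06,0,0,0,2,0,-0.06,0,0,0],
)

```text
clock: 23.8
position: [0.5804, 0.2906, 0.0412]
eef_rot: [-0.001, -0.112, 0.994, -0.001]
force: [0.6, 0.4, 2.2]
width: 0.008
grasp_force: 0.5
```

```bash
python3 -c "
from h import *
go(.5423+.02*.975,.2822+.02*.2215,.0405,192.8)"
```

```text
shift [0.019  0.0002 0.0008] rot [-0.002 -0.002  0.001] psi -167.2 q7 0.39 w 0.008 t 23.8
```

The rows are not in the units I measure in: shifts go in units of 25 mm and turns go in units of 0.1 rad. I convert before sending: 0.019 m is 0.76, 0.015 m is 0.6.

shift_gripper(
  offsets=[0.2,0,0.02,0,0,0,0.4,0,0.02,0,0,0,0.6,0,0.02,0,0,0,0.76,0,0.02,0,0,0,0.76,0,0.02,0,0,0],
)

```text
clock: 24.3
position: [0.5611, 0.2862, 0.0405]
eef_rot: [-0.002, -0.112, 0.994, -0.001]
force: [0.0, 0.2, 0.7]
width: 0.005
grasp_force: 0.0
```

```bash
cat >> h.py <<'E'
def plate_end(tag):
    o=look(tag)
    for n in o:
        P=o[n][2];H=np.array([.5423,.2822]);d=P[...,:2]-H;c,s=np.cos(np.radians(12.8)),np.sin(np.radians(12.8))
        u=d@[c,s];v=d@[-s,c];g=(abs(v)<.015)&(P[...,2]>.027)&(P[...,2]<.042)&(u>-.12)&(u<0)
        if g.any(): print(n,'plate near end u',np.percentile(u[g],1),'z',np.median(P[...,2][g&(u<-.06)]) if (g&(u<-.06)).any() else None,
            'edges v at overhang',np.percentile(v[(abs(v)<.04)&(P[...,2]>.027)&(u<-.06)&(u>-.1)],[2,98]) if (g&(u<-.06)).any() else None)
    return o
E
python3 -c "
from h import *
go(.5423+.01*.975,.2822+.01*.2215,.0405,192.8)
plate_end('f')
b=cv2.imread('pics/side_f.png')[250:430,60:300];cv2.imwrite('pics/f.png',cv2.resize(b,(720,540)))"
```

```text
shift [0.0092 0.0003 0.0001] rot [-0.002 -0.004  0.002] psi -167.1 q7 0.34 w 0.005 t 24.3
top plate near end u -0.08337190544370066 z 0.03449427192015109 edges v at overhang [-0.02074246  0.02188472]
side plate near end u -0.08152431398265343 z 0.035324513686398884 edges v at overhang [-0.02207916  0.02138689]
```

View pics/f.png

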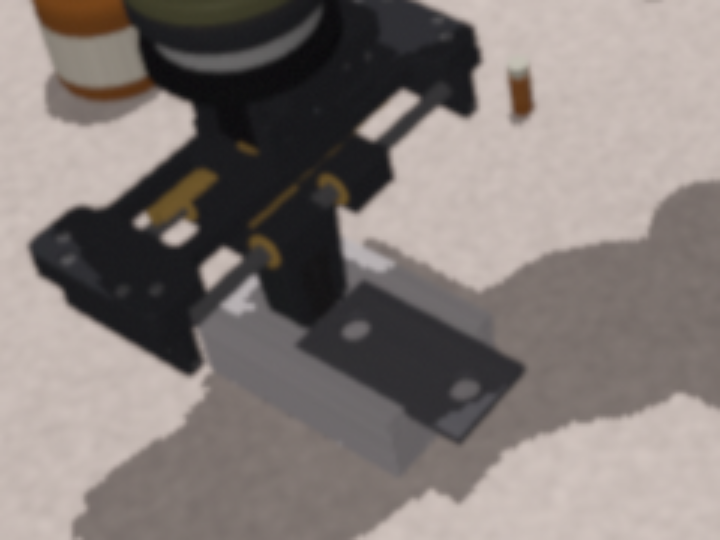

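The plate's near end (480,400) hangs about 28 mm over the holder, level. I push 8 mm more, then back off, rise and move over to the overhang.

shift_gripper(
  offsets=[0.16,0,0,0,0,0,0.32,0,0,0,0,0,0.32,0,0,0,0,0,0.32,0,0,0,0,0,-0.24,0,-0.04,0,0,0,-0.24,0,-1.6,0,0,0,-0.24,0,-3,0,0,0,-0.24,0,-3,0,0,0],
)

```text
clock: 25.2
position: [0.5696, 0.2908, 0.1207]
eef_rot: [0.002, -0.112, 0.994, 0.002]
force: [-0.7, 0.8, 0.1]
width: 0.001
grasp_force: 0.0
```

```bash
python3 -c "
from h import *
plate_end('g')
go(.5423-.078*.975,.2822-.078*.2215,.11,192.8)"
```

```text
top plate near end u -0.09112268629567492 z 0.03491763068560261 edges v at overhang [-0.02040213  0.02280174]
side plate near end u -0.08962034359771084 z 0.03545732733384488 edges v at overhang [-0.02180248  0.02157192]
shift [0.1046 0.0002 0.0064] rot [-0.002 -0.001  0.001] psi -167.2 q7 0.42 w 0.003 t 25.3
```

Converted, 0.104 m is 4.16, 0.07 m is 2.8.

shift_gripper(
  offsets=[1.4,0,0,0,0,0,2.8,0,0.12,0,0,0,4.16,0,0.24,0,0,0,4.16,0,0.24,0,0,0,4.16,0,0.24,0,0,0,4.16,0,0.24,0,0,0],
  aperture=0.8,
)

```text
clock: 25.9
position: [0.4675, 0.2648, 0.1093]
eef_rot: [-0.001, -0.111, 0.994, -0.001]
force: [0.3, 0.0, -0.2]
width: 0.523
grasp_force: 0.0
```

```bash
python3 -c "
from h import *
go(.5423-.077*.975,.2822-.077*.2215,.036,192.8)"
```

```text
shift [0.     0.0006 0.0733] rot [-0.002 -0.003 -0.001] psi -167.2 q7 0.14 w 0.523 t 25.9
```

Converted, 0.073 m is 2.92, 0.065 m is 2.6.

shift_gripper(
  offsets=[0,0,0,0,0,0,0,0,0,0,0,0,0,0,0,0,0,0,0,0.02,0.8,0,0,0,0,0.02,1.8,0,0,0,0,0.02,2.6,0,0,0,0,0.02,2.92,0,0,0,0,0.02,2.92,0,0,0],
)

```text
clock: 26.7
position: [0.4659, 0.2648, 0.0361]
eef_rot: [-0.002, -0.112, 0.994, -0.001]
force: [-1.0, -0.6, 0.3]
width: 0.798
grasp_force: 0.0
```

```bash
python3 -c "
from h import *
go(.5423-.077*.975,.2822-.077*.2215,.036,192.8)
o=look('h')
b=cv2.imread('pics/side_h.png')[270:450,90:330];cv2.imwrite('pics/h.png',cv2.resize(b,(640,480)))"
```

```text
shift [-0.0014  0.0001  0.0001] rot [-0.002 -0.004  0.001] psi -167.2 q7 0.04 w 0.798 t 26.7
```

View pics/h.png

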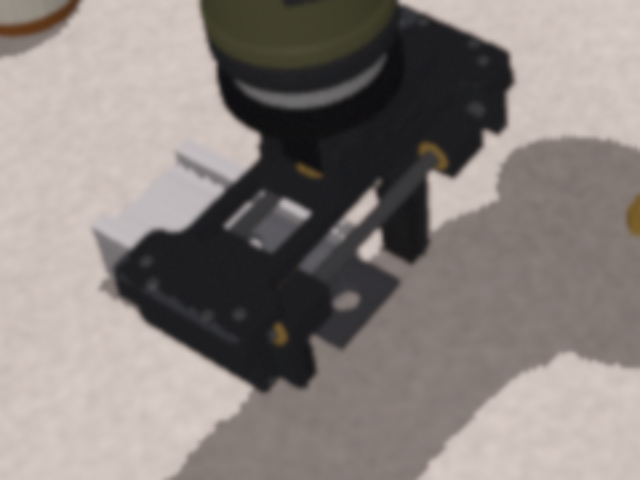

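The plate's overhanging end (365,300) sits between the two open fingers. I grip and lift.

shift_gripper(
  offsets=[0,0,0,0,0,0,0,0,0,0,0,0,0,0,0,0,0,0,0,0,0,0,0,0,0,0,0,0,0,0,0,0,0,0,0,0,0,0,0,0,0,0],
  aperture=0.0,
  grip_force=45,
)

```text
clock: 27.5
position: [0.4665, 0.2652, 0.0371]
eef_rot: [-0.001, -0.112, 0.994, -0.001]
force: [-0.3, 0.3, 0.8]
width: 0.485
grasp_force: 45.0
```

shift_gripper(
  offsets=[0,0,-0.4,0,0,0,0,0,-1,0,0,0,0,0,-1.6,0,0,0,0,0,-2.4,0,0,0,0,0,-3.2,0,0,0,0,0,-3.2,0,0,0,0,0,-3.2,0,0,0],
)

```text
clock: 28.2
position: [0.4665, 0.265, 0.1169]
eef_rot: [-0.001, -0.112, 0.994, -0.001]
force: [0.2, 0.2, -1.1]
width: 0.486
grasp_force: 45.0Traceback (most recent call last):
```

```bash
python3 -c "
from h import *
o=look('i');s=arm.get_state();p=s['position']
for n in o:
    P=o[n][2];g=cv2.cvtColor(o[n][0],cv2.COLOR_BGR2GRAY)
    c,q=np.cos(np.radians(12.8)),np.sin(np.radians(12.8));d=P[...,:2]-p[:2];u=d@[c,q];v=d@[-q,c]
    m=(abs(v)<.018)&(u>-.03)&(u<.1)&(abs(P[...,2]-p[2])<.035);print(n,m.sum(),[(a,np.round(np.median(P[...,2][m&(abs(u-a)<.005)]),4)) for a in(-.01,.02,.03,.04,.05,.06,.07) if (m&(abs(u-a)<.005)).any()],'u',np.percentile(u[m],[1,99]),'tcpz',p[2])
go(.49,.15,.14,175.3)
b=cv2.imread('pics/side_i.png')[250:430,90:330];cv2.imwrite('pics/i.png',cv2.resize(b,(640,480)))"
```

```text
  File "<string>", line 7, in <module>
    m=(abs(v)<.018)&(u>-.03)&(u<.1)&(abs(P[...,2]-p[2])<.035);print(n,m.sum(),[(a,np.round(np.median(P[...,2][m&(abs(u-a)<.005)]),4)) for a in(-.01,.02,.03,.04,.05,.06,.07) if (m&(abs(u-a)<.005)).any()],'u',np.percentile(u[m],[1,99]),'tcpz',p[2])
                                                                                                                                                                                                               ~~~~~~~~~~~~~^^^^^^^^^^^^^
    return _quantile_unchecked(
        a, q, axis, out, overwrite_input, method, keepdims, weights)
    return _ureduce(a,
                    func=_quantile_ureduce_func,
    ...<5 lines>...
                    overwrite_input=overwrite_input,
                    method=method)
    r = func(a, **kwargs)
    result = _quantile(arr,
                       quantiles=q,
    ...<2 lines>...
                       out=out,
                       weights=wgt)
    slices_having_nans = np.isnan(arr[-1, ...])
                                  ~~~^^^^^^^^^
IndexError: index -1 is out of bounds for axis 0 with size 0
```

```bash
python3 -c "
from h import *
o=look('i');s=arm.get_state();p=s['position'];n='side'
P=o[n][2];c,q=np.cos(np.radians(12.8)),np.sin(np.radians(12.8));d=P[...,:2]-p[:2];u=d@[c,q];v=d@[-q,c]
m=(abs(v)<.02)&(u>-.03)&(u<.1)&(abs(P[...,2]-p[2])<.04)
print([(a,m2.sum(),np.round(np.median(P[...,2][m2]),4)) for a in np.arange(-.02,.1,.01) for m2 in [m&(abs(u-a)<.005)] if m2.any()],p)
go(.49,.15,.14,175.3)
b=o[n][0][250:430,90:330];cv2.imwrite('pics/i.png',cv2.resize(b,(640,480)))"
```

```text
[(np.float64(-0.01), np.int64(226), np.float64(0.1139)), (np.float64(0.0), np.int64(136), np.float64(0.1139)), (np.float64(0.009999999999999998), np.int64(78), np.float64(0.1135))] [0.46602804 0.26472985 0.11589899]
shift [ 0.0023 -0.1173 -0.0238] rot [-0.003 -0.004  0.306] psi -167.1 q7 0.16 w 0.487 t 28.4
```

View pics/i.png

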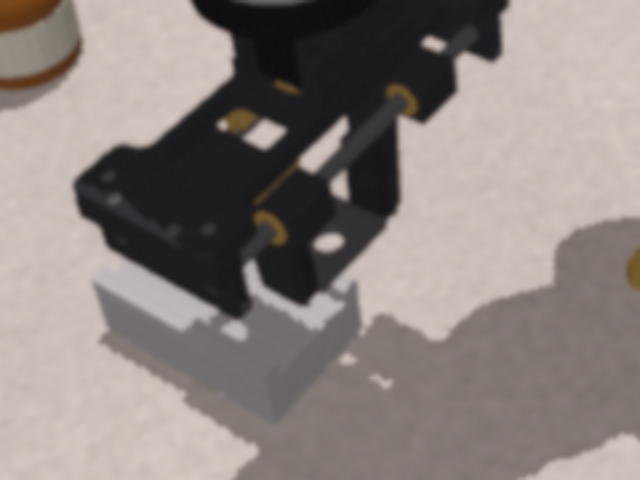

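The plate is held level by its end (330,240), clear of the holder. I carry it to the caddy.

```bash
python3 -c "
from h import *
go(.4948,-.2261,.13,175.3)"
```

```text
shift [ 0.0812 -0.485  -0.0124] rot [-0.003 -0.004  0.306] psi -167.1 q7 0.16 w 0.487 t 28.4
```

Converted, -0.3 m is -12, -0.26 m is -10.4, 0.306 rad is 3.06.

shift_gripper(
  offsets=[0.16,-1,-0.4,0,0,0.2,0.4,-2.4,-0.48,0,0,0.6,0.68,-4,-0.48,0,0,1,0.92,-5.6,-0.48,0,0,1.4,1.2,-7.2,-0.48,0,0,1.8,1.48,-8.8,-0.48,0,0,2.2,1.76,-10.4,-0.48,0,0,2.6,2,-12,-0.48,0,0,3.06],
)

```text
clock: 29.2
position: [0.4839, -0.04, 0.129]
eef_rot: [-0.002, 0.042, 0.999, -0.001]
force: [1.3, -0.1, -1.0]
width: 0.487
grasp_force: 45.0
```

```bash
python3 -c "
from h import *
go(.4948,-.2261,.13,175.3)"
```

```text
shift [-0.0263 -0.1846 -0.0006] rot [-0.003 -0.003 -0.001] psi 175.2 q7 0.37 w 0.487 t 29.2
```

Converted, -0.1846 m is -7.384, -0.155 m is -6.2.

shift_gripper(
  offsets=[-0.24,-1.6,0,0,0,0,-0.48,-3.2,0,0,0,0,-0.72,-4.8,0,0,0,0,-0.92,-6.2,0,0,0,0,-1.052,-7.384,0,0,0,0,-1.052,-7.384,0,0,0,0,-1.052,-7.384,1.2,0,0,0,-1.052,-7.384,2.4,0,0,0],
)

```text
clock: 30.0
position: [0.4959, -0.224, 0.0695]
eef_rot: [-0.0, 0.041, 0.999, -0.001]
force: [0.2, -0.5, -1.4]
width: 0.484
grasp_force: 45.0
```

shift_gripper(
  offsets=[0,0,0.2,0,0,0,0,0,0.2,0,0,0,0,0,0.2,0,0,0],
)

```text
clock: 30.3
position: [0.4963, -0.2238, 0.0661]
eef_rot: [-0.0, 0.04, 0.999, -0.001]
force: [0.3, 0.5, -0.8]
width: 0.489
grasp_force: 45.0
```

```bash
python3 -c "
from h import *
go(.4948,-.2261,.0135,175.3)
o=look('j');a=o['top'][0][160:290,370:530];b=o['side'][0][120:250,310:510]
cv2.imwrite('pics/j.png',np.hstack([cv2.resize(a,(394,320)),cv2.resize(b,(400,320))]))"
```

```text
shift [ 0.0013 -0.0023  0.0526] rot [-0.002 -0.001  0.001] psi 175.4 q7 0.75 w 0.489 t 30.3
```

View pics/j.png

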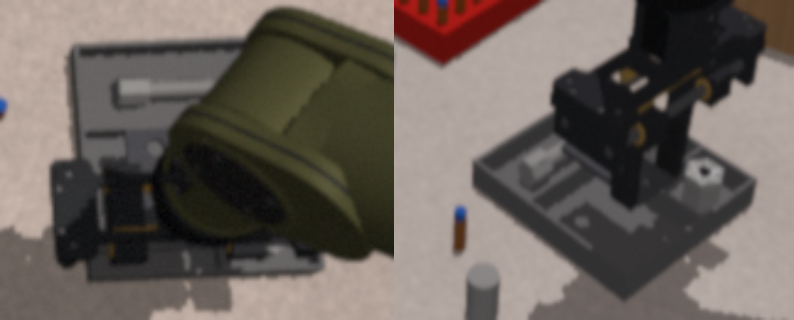

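The plate hangs level over the square bay (right panel, about (600,220)), clear of the valve at (703,180). I lower it.

shift_gripper(
  offsets=[0.04,-0.08,0.48,0,0,0,0.04,-0.08,0.96,0,0,0,0.04,-0.08,1.36,0,0,0,0.04,-0.08,1.68,0,0,0,0.04,-0.08,1.88,0,0,0,0.04,-0.08,2,0,0,0,0.04,-0.08,2,0,0,0,0.04,-0.08,2,0,0,0],
)

```text
clock: 31.2
position: [0.4944, -0.2265, 0.0153]
eef_rot: [-0.001, 0.041, 0.999, -0.001]
force: [-0.0, 0.9, -1.1]
width: 0.485
grasp_force: 45.0
```

```bash
python3 -c "
from h import *
go(.4948,-.2261,.0135,175.3)"
```

```text
shift [-0.0004  0.0005  0.0018] rot [-0.003 -0.002  0.   ] psi 175.3 q7 0.67 w 0.485 t 31.2
```

Converted, 0.002 m is 0.08, 0.0015 m is 0.06.

shift_gripper(
  offsets=[0,0,0.06,0,0,0,0,0,0.08,0,0,0,0,0,0.08,0,0,0],
)

```text
clock: 31.5
position: [0.4942, -0.2267, 0.0132]
eef_rot: [-0.001, 0.041, 0.999, -0.001]
force: [-0.6, -0.1, -1.3]
width: 0.489
grasp_force: 45.0
```

shift_gripper(
  offsets=[0,0,0,0,0,0,0,0,0,0,0,0,0,0,0,0,0,0],
  aperture=0.56,
)

```text
clock: 31.8
position: [0.4943, -0.2266, 0.0132]
eef_rot: [-0.001, 0.041, 0.999, -0.001]
force: [0.3, 0.2, -0.3]
width: 0.56
grasp_force: 0.0
```

shift_gripper(
  offsets=[0,0,-0.6,0,0,0,0,0,-1.2,0,0,0,0,0,-2.4,0,0,0,0,0,-4,0,0,0,0,0,-5.6,0,0,0,0,0,-5.6,0,0,0],
)

```text
clock: 32.4
position: [0.4977, -0.2258, 0.1581]
eef_rot: [0.003, 0.041, 0.999, -0.002]
force: [0.4, 0.3, 0.2]
width: 0.558
grasp_force: 0.0
```

shift_gripper(
  offsets=[0,1.6,0,0,0,0,0,3.2,0,0,0,0,0,4.8,0,0,0,0,0,6.4,0,0,0,0,0,8,0,0,0,0,0,9.6,0,0,0,0,0,11.2,0,0,0,0,0,11.2,0,0,0,0],
)

```text
clock: 33.2
position: [0.5174, 0.0601, 0.153]
eef_rot: [-0.0, 0.036, 0.999, 0.002]
force: [-0.2, -0.1, -0.3]
width: 0.561
grasp_force: 0.0
```

```bash
python3 -c "
from h import *
o=look('k');a=o['top'][0][120:330,130:530];b=o['side'][0][140:330,230:510]
cv2.imwrite('pics/k.png',np.vstack([cv2.resize(a,(520,273)),cv2.resize(b,(480,326))[:,:480].copy() if 0 else cv2.resize(b,(520,320))]))
c,s=np.cos(np.radians(-4.7)),np.sin(np.radians(-4.7))
for n in o:
    P=o[n][2];d=P[...,:2]-[.558,-.2694];u=d@[c,s];v=d@[-s,c]
    m=(u>-.088)&(u<.02)&(v>-.008)&(v<.084)&(P[...,2]>.0065)&(P[...,2]<.03)
    r=cv2.minAreaRect((np.c_[u[m],v[m]]*1e3).astype(np.float32));print(n,r,np.percentile(P[...,2][m],[5,50,95]))"
```

```text
top ((-83.0792236328125, 69.62692260742188), (27.706777572631836, 5.173459529876709), 72.40019226074219) [0.00674261 0.00719739 0.00866279]
side ((-34.526702880859375, 38.041107177734375), (91.81388854980469, 106.88127899169922), 89.9782943725586) [0.00722246 0.00945318 0.01173863]
```

View pics/k.png

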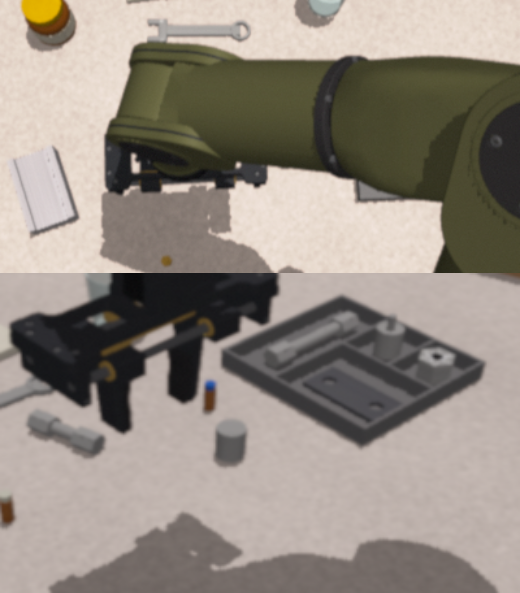

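Everything is placed: the column at (310,340), filter (388,340), valve (435,365), and the plate flat at (350,390) with its top at 9 mm. The plug and short column haven't moved, and the robot touches nothing.

shift_gripper(
  offsets=[0,0,0,0,0,0,0,0,0,0,0,0,0,0,0,0,0,0],
)

```text
clock: 33.6
position: [0.5173, 0.0514, 0.1521]
eef_rot: [-0.001, 0.042, 0.999, -0.002]
force: [1.3, -0.4, 0.1]
width: 0.561
grasp_force: 0.0
```

```bash
python3 -c "
from plant import arm
print(arm.close_job())"
```

```text
the job is handed in; nothing more can be done
None
```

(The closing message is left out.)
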